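Lay out the parts of a stripped air cylinder

TASK

The five parts of a stripped air cylinder stand in two stacks on the repair bench. Take the stacks apart and set each part the way up it stands now on the layout pad that shows its own outline (same shape and size), centred on the outline, with the square end plate also turned to match its square. Do not drop any part or knock one off its stack.

Things in the scene. Friction and masses are not known exactly. Their poses are not given: they have to be found in the camera images.
- end_plate: End plate: square aluminium block 56 x 56 mm, 22 mm high, with four small dark bolt holes at its corners. At the start it stands on the bench as the foot of one of the two stacks. Origin: centre of its underside; z is its axis, up. x and y run square to its side faces.
- piston: Piston: plain round aluminium disc 56 mm in diameter, 22 mm high, two black seal bands round its side. At the start it stands on the bench as the foot of the other stack. Origin: centre of its underside; z is its axis, up. 
- hex_nut: Hexagon nut, steel, 40 mm across flats (46 mm across corners), 20 mm high, dark centre. At the start it lies on the end plate or on the piston; the bush may stand on it. Origin: centre of its underside; z is its axis, up. x is square to one pair of flats, the other pairs lie 60 degrees either way.
- collar: Collar: thick round brass ring 42 mm outside, 18 mm bore, 20 mm high. At the start it lies on whichever foot does not carry the nut; the bush may stand on it. Origin: centre of its underside; z is its axis, up. 
- bush: Bush: small round steel plug 24 mm in diameter, 28 mm high, at the top of one of the stacks, standing on the nut or the collar. Origin: centre of its underside; z is its axis, up. 
- pad_plate: Layout pad: flat tan square 84 x 84 mm, 5 mm thick, fixed to the bench. The flat dark outline in its middle is a filled square, 56 mm: the place of the end plate. Origin: centre of its underside, so a part set on it rests 5 mm above the origin; z up, x and y along its edges (and along those of the outline).
- pad_piston: Layout pad: flat tan square 84 x 84 mm, 5 mm thick, fixed to the bench. The flat dark outline in its middle is a large filled disc, 56 mm: the place of the piston. Origin: centre of its underside, so a part set on it rests 5 mm above the origin; z up, x and y along its edges.
- pad_nut: Layout pad: flat tan square 84 x 84 mm, 5 mm thick, fixed to the bench. The flat dark outline in its middle is a hexagon, 40 mm across flats, with a tan centre spot: the place of the nut. Origin: centre of its underside, so a part set on it rests 5 mm above the origin; z up, x and y along its edges.
- pad_collar: Layout pad: flat tan square 84 x 84 mm, 5 mm thick, fixed to the bench. The flat dark outline in its middle is a ring, 42 mm outside, with a tan centre spot: the place of the collar. Origin: centre of its underside, so a part set on it rests 5 mm above the origin; z up, x and y along its edges.
- pad_bush: Layout pad: flat tan square 84 x 84 mm, 5 mm thick, fixed to the bench. The flat dark outline in its middle is a small filled disc, 24 mm: the place of the bush. Origin: centre of its underside, so a part set on it rests 5 mm above the origin; z up, x and y along its edges.
Mind the look-alikes: they are no part of the job. Leave any pink look-alike of the end_plate alone.

How it is judged (in metres and radians):
At the end, for the whole second after the job is handed in: Each of the five parts lies on the pad with its own outline: centre within 12 mm of the pad's centre, resting on the pad, upright within 0.1 rad, at rest; the end plate's sides are within 0.25 rad of its square outline's (any quarter turn) (horizontal distance between end_plate and pad_plate below 0.012 m and z of end_plate in the frame of pad_plate between 0.001 and 0.009 m and angle between each of end_plate, piston, hex_nut, collar, bush's own z axis and vertical below 0.1 rad and linear speed of each of end_plate, piston, hex_nut, collar, bush below 0.02 m/s and angular speed of each of end_plate, piston, hex_nut, collar, bush below 0.2 rad/s and horizontal distance between piston and pad_piston below 0.012 m and z of piston in the frame of pad_piston between 0.001 and 0.009 m and horizontal distance between hex_nut and pad_nut below 0.012 m and z of hex_nut in the frame of pad_nut between 0.001 and 0.009 m and horizontal distance between collar and pad_collar below 0.012 m and z of collar in the frame of pad_collar between 0.001 and 0.009 m and horizontal distance between bush and pad_bush below 0.012 m and z of bush in the frame of pad_bush between 0.001 and 0.009 m and (angle between the x axis of end_plate and the x axis of pad_plate, either way round below 0.25 rad or angle between the x axis of end_plate and the y axis of pad_plate, either way round below 0.25 rad)); the robot touches nothing.
It fails at once if the end plate falls freely (dropped or knocked off, from about 2 cm or more): faster than 0.6 m/s while the fingers do not touch it (linear speed of end_plate above 0.6 m/s and contact force between end_plate and the fingers below 0.01 N).
It fails at once if the piston falls freely (dropped or knocked off, from about 2 cm or more): faster than 0.6 m/s while the fingers do not touch it (linear speed of piston above 0.6 m/s and contact force between piston and the fingers below 0.01 N).
It fails at once if the hex nut falls freely (dropped or knocked off, from about 2 cm or more): faster than 0.6 m/s while the fingers do not touch it (linear speed of hex_nut above 0.6 m/s and contact force between hex_nut and the fingers below 0.01 N).
It fails at once if the collar falls freely (dropped or knocked off, from about 2 cm or more): faster than 0.6 m/s while the fingers do not touch it (linear speed of collar above 0.6 m/s and contact force between collar and the fingers below 0.01 N).
It fails at once if the bush falls freely (dropped or knocked off, from about 2 cm or more): faster than 0.6 m/s while the fingers do not touch it (linear speed of bush above 0.6 m/s and contact force between bush and the fingers below 0.01 N).
It also fails if it takes over 115 s, if anything falls off the work surface, if the arm or the gripper's body presses on something with over 40 N, if the wrist force passes 120 N, or if a joint passes its speed limit or range.

ROBOT

A 6-joint arm with a two-finger parallel gripper is mounted at the origin on the work surface. World frame = base frame: x ahead of the robot, y to its left, z up, the work surface at z = 0. Lengths are in mm, angles in rad, forces in N, time in s.
With the tool pointing down it reaches from about 400 to 925 mm from the base axis. Payload 12.5 kg.
Tool frame: the origin (TCP) lies midway between the tips of the shut fingers; the grasp point (between the pads) lies 19 mm behind it (env.pinch_z is the z of the grasp point in the tool frame, in mm); z points along the fingers, y is the line along which they close (so a half turn about z gives the same grasp; the last joint's range is limited). The gripper opens to 95 mm and grips with 3 to 60 N. Pads are 20 mm wide; open, the fingers measure 119 mm over their backs; the gripper's body (75 mm by 180 mm) begins 59 mm behind the grasp point.
Start: joints at [-1.333, 0.491, 1.559, -0, 1.092, -0.106], TCP at [210.69, -588.436, 214.661] pointing down, gripper open.
Joint ranges: [-3.1, 3.1], [-0.84, 2.19], [0.05, 2.79], [-1.13, 4.28], [0.06, 2.93], [-2.69, 2.69]. Speed limits (rad/s): [2.22, 2.22, 2.79, 3.14, 3.14, 3.14].

INTERFACE

Orientations are given as [roll, pitch, yaw] about the fixed x, y, z axes, in that order (R = Rz(yaw) Ry(pitch) Rx(roll)).
In Python, from cell import env, eyes gives the robot as it stands.
- The arm moves only by the shell command python3 -m inch 'ROWS'. ROWS is JSON, a list of rows, each a list of 3 entries, a list of its own where there are three numbers: the shift along the tool's x, y, z in units of 60 mm (1.0 is 60 mm), then the turn about the tool's z in units of 5 degrees (1.0 is 5 degrees), then the closure, from -1 (fully open) to 1 (shut). In form: [[[tx, ty, tz], turn, claw], ...]. A call has exactly 10 rows; each row shifts and turns the commanded pose from where the row before left it, along the tool's axes as they then stand; what a row does not reach is not made up. A row lasts 1/8 s, in which the tool goes at most 62.5 mm and 10.7 degrees, less where a joint would pass 70% of its speed; a pose out of reach is approached as far as the arm can. A call is refused whole if a number of a shift passes 1 or a number of a turn 1, either way. A call with a gripper value outside its range is refused whole. The fingers move at their own pace and stop on an object; the grip force is fixed at half the most. Time passes only in rows, so rows that do not move let the fingers close, or fill a call up. It gives the time, the measured TCP pose, the force, the opening and the grip force at its end, in the units of the state.
- env.state(): the state, without advancing time (a new reading comes with each control period).
- eyes.read_camera(name): name is "scene" or "side" or "wrist"; returns a dict with "pixels" (480x640x3 uint8, red, green, blue), "fx", "fy", "cx", "cy" (pixels), "extrinsics" (4x4, takes a point from world to camera coordinates). Camera axes: x right, y down, z forward; pixel columns grow to the right and rows downward; lengths in mm; the calibration is good to about 2 mm. The wrist camera is an equidistant fisheye: a pixel r from the principal point sees the ray r / f radians off the axis. A picture is of the moment at which its call begins. There is no depth.
- env.job_done(): hands the job in; it is judged then, once.
Trained networks look in a picture, given as the dict that the camera call returned (one of the last four; its "shot" number tells which), for a name from the list of things; names that differ only in an ending like _2 or _b are one class to them, and where a whole thing is asked for, a point or a joint stands for the part that bears it (a point fixed in the world has none). Each returns a list of dicts, best first, with "score" (0 to 1); they miss things now and then, are a little off and sometimes report something else, mostly with a low value. They report only what shows in the picture. A call takes as long as a camera call. They do not tell look-alikes from the thing itself.
- eyes.boxes_of(name, picture): "centre" ([row, column] in pixels, amid what is visible of it).
- eyes.cut_out(name, picture): "mask" (480x640 bool, what is visible of it) and "centre" ([row, column] in pixels, amid what is visible of it).
- eyes.spot_point(name, picture): "centre" ([row, column] in pixels: a listed point, or the origin of a listed thing).
The state is a dict: "t": time; "joints": joint angles; "qvel": joint speeds; "tau": joint torques, N m; "eef_pos": TCP position; "tcp_rot": TCP orientation; "ft_force": force on the tool from outside, world axes, zero at the start; "moment": the same for the moment, N m; "opening": opening from 0.0 (shut) to 1.0 (fully open); "grip_force": force on a finger pad.
Only numpy, scipy, OpenCV 4.12 (cv2) and the standard library are available. Lean on these libraries where they do the work, as an engineer would, in place of code of your own. Each camera call takes 0.05 s, during which the arm holds its last target. There are 200 camera calls.

## Working session

There is one attempt and no reset: what is moved stays moved. The work goes in short steps, Python scripts to look and compute and a shell command to move; the robot and the scene stay as the last step left them, time stands still between calls to the robot, and variables do not carry over. Pictures are saved under pics/ and viewed, at most 18 in all, crops included, and the job is handed in when it is done.

```bash
mkdir -p pics; ls; cat > h.py <<'E'
import numpy as np, cv2
from cell import env, eyes
from scipy.spatial.transform import Rotation as R
def ray(p,rc):
    r,c=rc; E=np.array(p["extrinsics"]); x=(c-p["cx"])/p["fx"]; y=(r-p["cy"])/p["fy"]
    if p.get("_w"):
        th=np.hypot(x,y); s=np.sin(th)/th if th>1e-9 else 1; d=np.array([x*s,y*s,np.cos(th)])
    else: d=np.array([x,y,1.])
    Rm=E[:3,:3]; return -Rm.T@E[:3,3], Rm.T@d
def at(p,rc,z):
    o,d=ray(p,rc); return (o+d*(z-o[2])/d[2])
def cam(n):
    p=eyes.read_camera(n); 
    q=dict(p); q["_w"]=(n=="wrist"); return p,q
def save(p,f): cv2.imwrite("pics/"+f,np.array(p["pixels"])[:,:,::-1])
E
python3 - <<'E'
from h import *
names="end_plate piston hex_nut collar bush pad_plate pad_piston pad_nut pad_collar pad_bush".split()
Z=dict(end_plate=22,piston=22,hex_nut=42,collar=42,bush=70)
s=env.state();print(s["eef_pos"],s["tcp_rot"],s["opening"])
for n in("scene","side"):
    p,q=cam(n); save(p,n+"0.png"); print(n,ray(q,(240,320)))
    for m in names:
        for d in eyes.spot_point(m,p)[:3]:
            z={'end_plate':0,'piston':0,'hex_nut':22,'collar':22,'bush':42}.get(m,0)
            print(m,round(d["score"],2),np.round(d["centre"]),np.round(at(q,d["centre"],z)[:2]))
E
```

```text
pics
[ 210.62311734 -588.17591677  214.06253291] [-3.14046708e+00 -1.15522602e-04  3.43775892e-01] 1.003439108986906
scene (array([1301.19960339,  300.61581301,  809.75787107]), array([-0.69407818, -0.26137414, -0.67078112]))
end_plate 0.75 [273. 121.] [ 688. -361.]
end_plate 0.69 [273. 235.] [ 612. -144.]
end_plate 0.53 [267. 232.] [ 599. -156.]
piston 0.96 [311. 358.] [626. 120.]
hex_nut 0.88 [270. 233.] [ 623. -139.]
collar 0.5 [304. 358.] [629. 120.]
bush 0.62 [309. 501.] [575. 367.]
bush 0.53 [292. 357.] [619. 115.]
pad_plate 0.78 [309. 502.] [534. 371.]
pad_piston 0.57 [209. 258.] [ 411. -185.]
pad_nut 0.6 [243. 327.] [468.   3.]
pad_bush 0.74 [249. 416.] [424. 183.]
side (array([  395.80989624, -1099.62109025,   745.48278233]), array([ 0.07585821,  0.83340182, -0.54865126]))
end_plate 0.76 [341. 438.] [ 689. -358.]
end_plate 0.64 [279. 379.] [ 615. -147.]
end_plate 0.46 [181. 321.] [538. 362.]
piston 0.67 [366. 368.] [ 542. -405.]
piston 0.5 [217. 361.] [621. 130.]
hex_nut 0.87 [271. 380.] [ 615. -147.]
collar 0.64 [214. 360.] [616. 112.]
bush 0.28 [364. 367.] [ 533. -439.]
bush 0.23 [294. 285.] [ 400. -225.]
pad_plate 0.89 [180. 320.] [535. 371.]
pad_piston 0.95 [297. 285.] [ 399. -181.]
pad_nut 0.84 [248. 313.] [479.  -0.]
pad_nut 0.4 [180. 320.] [534. 371.]
pad_collar 0.69 [366. 369.] [ 544. -403.]
pad_bush 0.91 [212. 288.] [427. 188.]
```

View pics/scene0.png

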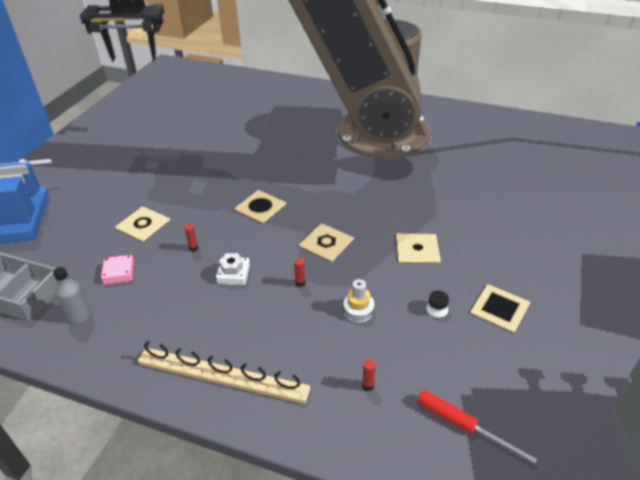

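View pics/side0.png

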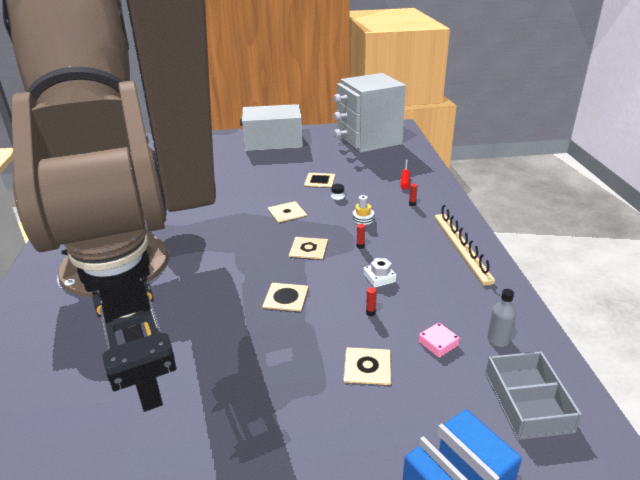

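The nut is on the end plate (scene 232,268) and the bush and collar are on the piston (358,300). There are red posts near (300,271) and (190,237), and the pink decoy is at (118,269). Next I'll measure the pads and stacks more precisely.

```bash
python3 - <<'E'
from h import *
approx=dict(plate=(534,371),piston=(399,-181),nut=(475,0),collar=(544,-403),bush=(427,187))
for n in("scene","side"):
    p,q=cam(n); im=np.array(p["pixels"]); hsv=cv2.cvtColor(im,cv2.COLOR_RGB2HSV)
    m=cv2.inRange(hsv,(12,60,120),(28,200,255))
    cs,_=cv2.findContours(m,cv2.RETR_EXTERNAL,cv2.CHAIN_APPROX_NONE)
    for c in cs:
        if cv2.contourArea(c)<150: continue
        w=np.array([at(q,(y,x),5)[:2] for x,y in c[:,0]],np.float32)
        (cx,cy),sz,a=cv2.minAreaRect(w)
        for k,v in approx.items():
            if np.hypot(cx-v[0],cy-v[1])<40: print(n,k,round(cx,1),round(cy,1),np.round(sz),round(a,1))
    # red posts
    m=cv2.inRange(hsv,(0,150,80),(6,255,255))
    cs,_=cv2.findContours(m,cv2.RETR_EXTERNAL,cv2.CHAIN_APPROX_SIMPLE)
    for c in cs:
        if cv2.contourArea(c)<60: continue
        x,y,w,h=cv2.boundingRect(c); print(n,"red",(x,y,w,h),np.round(at(q,(y+h,x+w/2),10)))
    for k in("end_plate","piston","hex_nut","collar","bush"):
        for d in eyes.cut_out(k,p)[:2]:
            ys,xs=np.where(d["mask"]); print(n,k,round(d["score"],2),xs.min(),xs.max(),ys.min(),ys.max())
E
```

```text
scene plate 534.8 367.2 [85. 87.] 76.0
scene bush 424.9 186.5 [86. 85.] 18.0
scene nut 468.7 0.7 [86. 87.] 74.9
scene collar 543.4 -403.5 [87. 87.] 78.0
scene piston 403.0 -182.5 [87. 87.] 74.4
scene red (418, 391, 60, 42) [823. 323.  10.]
scene red (364, 361, 11, 25) [782. 187.  10.]
scene red (295, 259, 9, 24) [604.  -6.  10.]
scene red (185, 225, 11, 22) [ 582. -260.   10.]
scene end_plate 0.74 102 133 255 283
scene end_plate 0.63 217 249 257 284
scene piston 0.89 343 373 298 321
scene hex_nut 0.64 220 242 253 275
scene collar 0.72 346 369 290 309
scene bush 0.5 352 365 279 298
side collar 540.8 -403.8 [42. 42.] 47.0
side red (367, 288, 9, 24) [ 574. -268.   10.]
side red (357, 224, 8, 21) [595. -19.  10.]
side red (410, 184, 7, 18) [778. 174.  10.]
side red (401, 170, 9, 19) [775. 253.  10.]
side end_plate 0.89 364 395 266 287
side end_plate 0.6 419 458 324 356
side piston 0.59 352 373 210 224
side hex_nut 0.52 372 390 259 275
side bush 0.5 353 373 212 224
```

```bash
cat > go.py <<'E'
import sys,numpy as np
from cell import env
from scipy.spatial.transform import Rotation as R
s=env.state();p=np.array(s["eef_pos"]);M=R.from_euler("xyz",s["tcp_rot"]).as_matrix()
print("t",round(s["t"],2),"pos",np.round(p,1),"yaw",round(np.degrees(s["tcp_rot"][2]),2),"open",round(s["opening"],3),"grip",round(s["grip_force"],1),"F",np.round(s["ft_force"],1))
# args x y z yaw triples of waypoints ; yaw optional: turn happens after shift
a=[float(v) for v in sys.argv[1:]]
if a:
    u=M.T@(np.array(a[:3])-p)/60; print("shift units",np.round(u,3),"rows",round(np.linalg.norm(u),2))
    if len(a)>3:
        d=(np.degrees(s["tcp_rot"][2])-a[3]+90)%180-90
        print("turn units",round(d/5,2),"; shift if turned first",np.round(R.from_euler("z",a[3],degrees=True).as_matrix().T@(np.array(a[:3])-p)*[1,-1,-1]/60*(1 if abs(((np.degrees(s["tcp_rot"][2])-d-a[3]+180)%360)-180)<1 else np.array([-1,-1,1])),3))
E
python3 -m inch '[[[0.88,-0.467,0],0,-1],[[0.88,-0.467,0],0,-1],[[0.88,-0.467,0],0,-1],[[0.88,-0.467,0],0,-1],[[0.88,-0.467,0],0,-1],[[0.88,-0.467,0],0,-1],[[0.88,-0.467,0],0,-1],[[0.88,-0.467,0],0,-1],[[0.88,-0.467,0],0,-1],[[0.88,-0.467,0],0,-1]]'
python3 go.py 613 -146 214
python3 - <<'E'
from h import *
p,q=cam("wrist"); save(p,"w0.png")
E=np.array(p["extrinsics"]); print(-E[:3,:3].T@E[:3,3],E[2,:3])
for k,z in(("end_plate",0),("hex_nut",22)):
    for d in eyes.spot_point(k,p)[:2]: print(k,d["score"],np.round(d["centre"]),np.round(at(q,d["centre"],z),1))
E
```

```text
t: 2.95
eef_pos: [614.5, -145.0, 214.8]
tcp_rot: [3.141, -0.0, 0.344]
ft_force: [0.9, -0.8, -0.4]
opening: 0.999
grip_force: 0.0
t 2.95 pos [ 614.5 -145.   214.8] yaw 19.7 open 0.999 grip 0.0 F [ 0.9 -0.8 -0.4]
shift units [-0.03   0.007  0.013] rows 0.03
[ 678.06709098 -122.64364733  383.72947387] [-0.22562372 -0.08170182 -0.97078254]
end_plate 0.83 [214. 514.] [ 692.  -360.4    0. ]
hex_nut 0.59 [209. 319.] [ 621.9 -145.5   22. ]
```

View pics/w0.png

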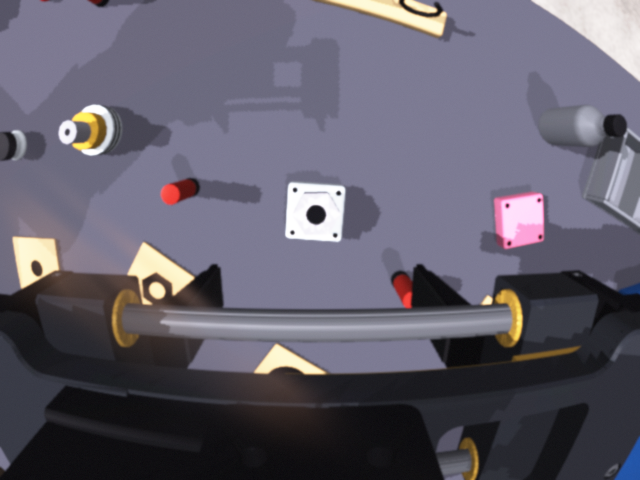

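```bash
python3 - <<'E'
from h import *
p,q=cam("wrist"); im=np.array(p["pixels"])
hsv=cv2.cvtColor(im,cv2.COLOR_RGB2HSV)
m=((hsv[...,2]>165)&(hsv[...,1]<50)).astype(np.uint8); m[:175]=0;m[255:]=0;m[:,:270]=0;m[:,360:]=0
c=max(cv2.findContours(m,0,1)[0],key=cv2.contourArea)
w=np.array([at(q,(y,x),22)[:2] for x,y in c[:,0]],np.float32); print(cv2.minAreaRect(w))
d=((hsv[...,2]<50)).astype(np.uint8); d[:200]=0;d[232:]=0;d[:,:302]=0;d[:,330:]=0
ys,xs=np.where(d>0); print(len(ys),ys.mean(),xs.mean(),at(q,(ys.mean(),xs.mean()),42))
cv2.imwrite("pics/w1.png",cv2.resize(im[165:260,260:375,::-1],None,fx=6,fy=6,interpolation=cv2.INTER_CUBIC))
# rectified at z=42 view: world grid
E
```

```text
((617.522216796875, -142.20761108398438), (57.97572326660156, 57.013240814208984), 15.683727264404297)
216 214.4351851851852 316.31018518518516 [ 619.40613227 -142.97427088   42.        ]
```

View pics/w1.png

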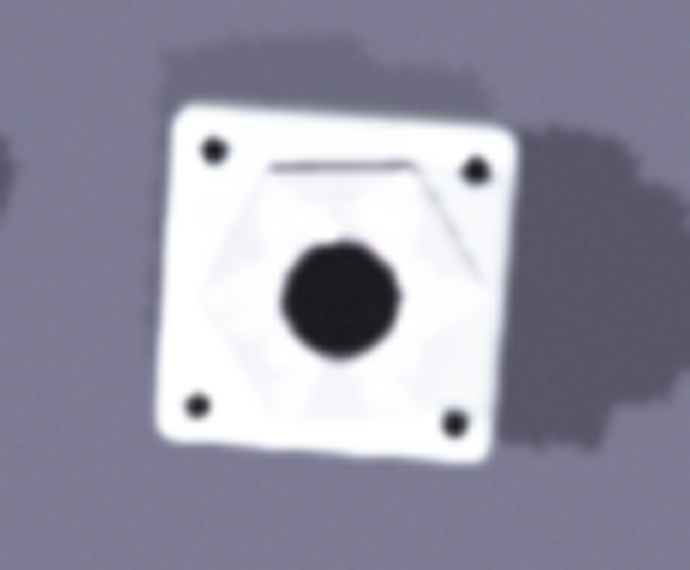

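```bash
python3 - <<'E'
from h import *
p,q=cam("wrist")
f=lambda x,y: at(q,(165+y/6,260+x/6),42)[:2]
v=f(415,163)-f(270,165); print("edge len",np.linalg.norm(v),"dir",np.degrees(np.arctan2(v[1],v[0])))
v=f(485,280)-f(415,163); print("edge len",np.linalg.norm(v),"dir",np.degrees(np.arctan2(v[1],v[0])))
E
python3 go.py 619 -143 60 48
```

```text
edge len 22.302991623329703 dir -69.36488555676904
edge len 21.335819408482756 dir -129.12605142804543
t 3.2 pos [ 613.  -146.7  214.4] yaw 19.73 open 1.003 grip 0.0 F [-1.5 -0.6 -0.3]
shift units [ 0.116 -0.025  2.574] rows 2.58
turn units -5.65 ; shift if turned first [0.113 0.032 2.574]
```

```bash

python3 -m inch '[[[0.1,-0.05,0.25],-1,-1],[[0,0,0.25],-1,-1],[[0,0,0.25],-1,-1],[[0,0,0.25],-1,-1],[[0,0,0.25],-1,-1],[[0,0,0.25],-1,-1],[[0,0,0.25],-0.2,-1],[[0,0,0],0,-1],[[0,0,0],0,-1],[[0,0,0],0,-1]]'
cat > hole.py <<'E'
# dark blob nearest to expected world point: x y z
import sys
from h import *
X=[float(v) for v in sys.argv[1:4]]; thr=int(sys.argv[4]) if len(sys.argv)>4 else 60
p,q=cam("wrist"); save(p,sys.argv[5] if len(sys.argv)>5 else "last.png"); im=np.array(p["pixels"])
b=(im.max(2)<thr).astype(np.uint8)
n,l,st,ce=cv2.connectedComponentsWithStats(b)
L=[]
for i in range(1,n):
    if st[i,4]>30:
        w=at(q,ce[i][::-1],X[2]); L.append((np.hypot(*(w[:2]-X[:2])),st[i,4],np.round(w[:2],1),np.round(ce[i])))
for r in sorted(L,key=lambda r:r[0])[:3]: print(r)
E
python3 hole.py 619 -143 42; python3 go.py 619 -143 42 50.6
```

```text
t: 4.45
eef_pos: [618.2, -142.0, 110.3]
tcp_rot: [3.141, -0.0, 0.884]
ft_force: [0.6, -0.3, 0.4]
opening: 1.002
grip_force: 0.0
(np.float64(0.5818926880465717), np.int32(510), array([ 619.5, -142.7]), array([318., 249.]))
(np.float64(87.19282944913874), np.int32(1414), array([ 663.1, -218.2]), array([432., 291.]))
(np.float64(87.68746893349604), np.int32(1373), array([ 536.3, -114. ]), array([201., 290.]))
t 4.5 pos [ 618.2 -141.9  110.2] yaw 50.67 open 1.0 grip 0.0 F [-0.2  0.1 -0.3]
shift units [-0.006  0.021  1.137] rows 1.14
turn units 0.01 ; shift if turned first [-0.005  0.022  1.137]
```

View pics/last.png

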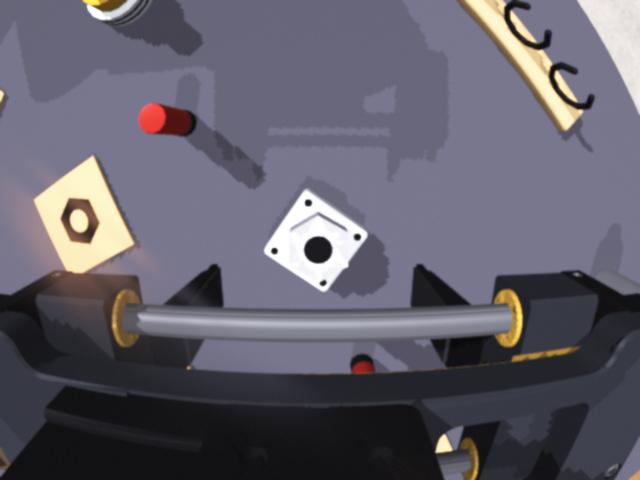

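```bash

python3 -m inch '[[[0,0.02,0.5],0,-1],[[0,0,0.5],0,-1],[[0,0,0.3],0,-1],[[0,0,0.12],0,-1],[[0,0,0],0,-1],[[0,0,0],0,1],[[0,0,0],0,1],[[0,0,0],0,1],[[0,0,0],0,1],[[0,0,0],0,1]]'
python3 go.py 468.7 0.7 70
```

```text
t: 5.75
eef_pos: [618.9, -142.6, 24.5]
tcp_rot: [3.142, 0.0, 0.885]
ft_force: [0.2, -0.1, -0.1]
opening: 0.531
grip_force: 0.0
t 5.75 pos [ 618.9 -142.6   24.5] yaw 50.7 open 0.531 grip 0.0 F [ 0.2 -0.1 -0.1]
shift units [ 0.262 -3.45  -0.759] rows 3.54
```

```bash

python3 -m inch '[[[0,0,0],0,1],[[0,0,0],0,1],[[0,0,0],0,1],[[0,0,-0.1],0,1],[[0,0,-0.3],0,1],[[0,0,-0.4],0,1],[[0,-0.3,-0.2],0,1],[[0,-0.6,0],0,1],[[0,-0.8,0],0,1],[[0,-0.8,0],0,1]]'
python3 -m inch '[[[0.12,-0.6,0],0,1],[[0.1,-0.3,0],0,1],[[0.05,-0.05,0],0,1],[[0,0,0.4],0,1],[[0,0,0.25],0,1],[[0,0,0],0,1],[[0,0,0],0,1],[[0,0,0],0,1],[[0,0,0],0,1],[[0,0,0],0,1]]'
python3 hole.py 468.7 0.7 5;python3 go.py 468.7 0.7 8.5
```

```text
t: 7.0
eef_pos: [500.5, -46.2, 84.9]
tcp_rot: [-3.142, 0.0, 0.885]
ft_force: [0.6, 0.9, -2.4]
opening: 0.418
grip_force: 30.0
t: 8.25
eef_pos: [469.1, 1.0, 45.7]
tcp_rot: [3.141, -0.0, 0.885]
ft_force: [-0.6, 0.1, -1.0]
opening: 0.422
grip_force: 30.0
(np.float64(13.061902081729675), np.int32(699), array([474.5,  12.4]), array([310., 243.]))
(np.float64(21.68591498332136), np.int32(907), array([455.4, -16.5]), array([316., 297.]))
(np.float64(41.24929765267316), np.int32(975), array([428.1,   8.1]), array([257., 294.]))
t 8.3 pos [469.1   1.1  45.6] yaw 50.7 open 0.416 grip 30.0 F [ 0.9 -0.3 -2.3]
shift units [-0.009 -0.001  0.618] rows 0.62
```

View pics/last.png

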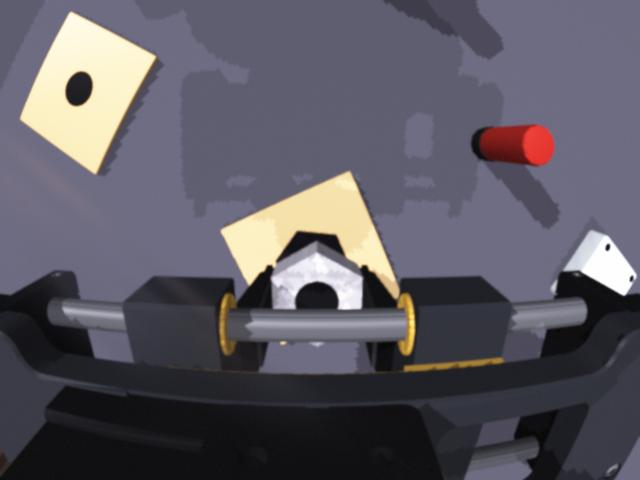

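```bash

python3 -m inch '[[[0,0,0.3],0,1],[[0,0,0.2],0,1],[[0,0,0.1],0,1],[[0,0,0.03],0,1],[[0,0,0],0,1],[[0,0,0],0,-1],[[0,0,0],0,-1],[[0,0,0],0,-1],[[0,0,-0.2],0,-1],[[0,0,-0.8],0,-1]]'
python3 go.py 622 119 150
```

```text
t: 9.55
eef_pos: [468.1, 1.1, 67.4]
tcp_rot: [-3.138, 0.002, 0.885]
ft_force: [-0.0, -0.4, 0.1]
opening: 0.888
grip_force: 0.0
t 9.55 pos [468.1   1.1  67.4] yaw 50.69 open 0.888 grip 0.0 F [-0.  -0.4  0.1]
shift units [ 3.142  0.736 -1.386] rows 3.51
```

```bash

python3 -m inch '[[[0,0,-0.8],0,-1],[[0.3,0.1,-0.5],0,-1],[[0.7,0.15,0],0,-1],[[0.8,0.2,0],0,-1],[[0.8,0.2,0],0,-1],[[0.5,0.1,0],0,-1],[[0,0,0],0,-1],[[0,0,0],0,-1],[[0,0,0],0,-1],[[0,0,0],0,-1]]'
python3 hole.py 622 119 70 70; python3 go.py 622 119 70
python3 - <<'E'
from h import *
p,q=cam("wrist")
for k,z in(("bush",42),("collar",22),("piston",0),("hex_nut",5),("pad_nut",0),("pad_bush",0)):
    for d in eyes.spot_point(k,p)[:2]: print(k,round(d["score"],2),np.round(d["centre"]),np.round(at(q,d["centre"],z),1))
E
```

```text
t: 10.8
eef_pos: [621.3, 115.9, 146.0]
tcp_rot: [3.141, -0.0, 0.884]
ft_force: [-0.1, 0.7, -0.3]
opening: 1.003
grip_force: 0.0
(np.float64(1.3124398767681982), np.int32(51), array([623.3, 118.7]), array([315., 242.]))
(np.float64(89.95324441405464), np.int32(1413), array([535.3, 143. ]), array([202., 291.]))
(np.float64(94.52293654500606), np.int32(1477), array([666.1,  35.4]), array([432., 291.]))
t 10.85 pos [621.4 116.  145.9] yaw 50.67 open 1.005 grip 0.0 F [ 0.8 -0.1  0.1]
shift units [ 0.044 -0.024  1.266] rows 1.27
bush 0.88 [236. 315.] [621.8 116.9  42. ]
collar 0.88 [226. 318.] [624.9 118.1  22. ]
```

View pics/last.png

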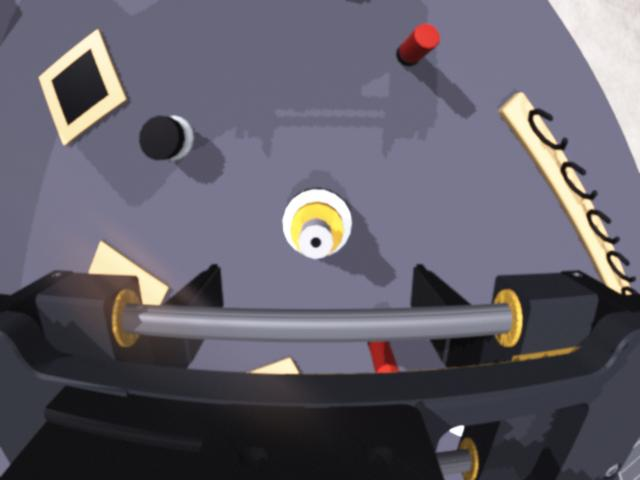

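```bash

python3 -m inch '[[[0.055,0,0.4],0,-0.6],[[0,0,0.5],0,-0.4],[[0,0,0.4],0,-0.4],[[0,0,0.25],0,-0.2],[[0,0,0.1],0,-0.2],[[0,0,0],0,1],[[0,0,0],0,1],[[0,0,0],0,1],[[0,0,0],0,1],[[0,0,0],0,1]]'
python3 -m inch '[[[0,0,0],0,1],[[0,0,0],0,1],[[0,0,-0.1],0,1],[[0,0,-0.3],0,1],[[0,0,-0.4],0,1],[[0,0,-0.2],0,1],[[0,0,0],0,1],[[0,0,0],0,1],[[0,0,0],0,1],[[0,0,0],0,1]]'
python3 go.py 424.9 186.5 107;python3 hole.py 622 119 42 90
```

```text
t: 12.45
eef_pos: [623.9, 119.0, 47.0]
tcp_rot: [3.141, -0.0, 0.885]
ft_force: [-0.6, 0.7, 3.8]
opening: 0.24
grip_force: 30.0
t: 13.7
eef_pos: [623.5, 119.0, 106.0]
tcp_rot: [-3.141, 0.001, 0.885]
ft_force: [0.4, -0.2, -1.2]
opening: 0.247
grip_force: 30.0
t 13.7 pos [623.5 119.  106. ] yaw 50.7 open 0.247 grip 30.0 F [ 0.4 -0.2 -1.2]
shift units [-1.227 -3.274 -0.013] rows 3.5
(np.float64(38.392857673734184), np.int32(126), array([598.9,  88.3]), array([316., 307.]))
(np.float64(109.27462771199058), np.int32(99908), array([552.2,  35. ]), array([313., 389.]))
(np.float64(112.3395039632407), np.int32(222), array([592.9, 227.5]), array([174., 156.]))
```

View pics/last.png

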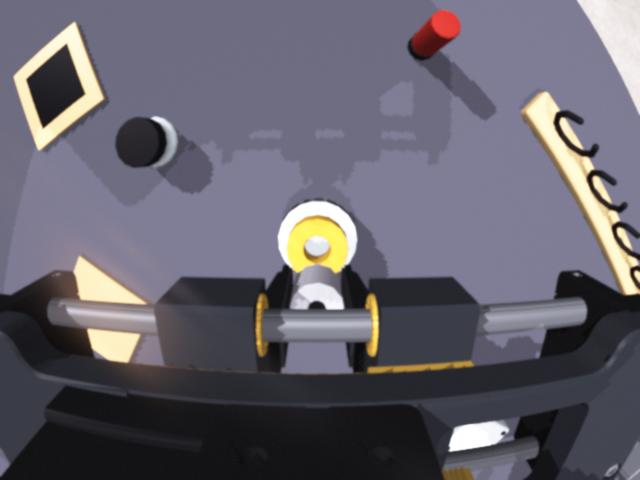

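```bash

python3 -m inch '[[[-0.12,-0.32,0],0,1],[[-0.22,-0.6,0],0,1],[[-0.3,-0.8,0],0,1],[[-0.3,-0.8,0],0,1],[[-0.2,-0.53,0],0,1],[[-0.09,-0.22,0.3],0,1],[[0,0,0.5],0,1],[[0,0,0.4],0,1],[[0,0,0],0,1],[[0,0,0],0,1]]'
python3 go.py 424.9 186.5 10
python3 - <<'E'
from h import *
p,q=cam("wrist"); save(p,"last.png")
for n,(p,q) in dict(scene=cam("scene"),side=cam("side")).items():
    for k,z in(("hex_nut",5),("pad_bush",0),("pad_nut",0)):
        for d in eyes.spot_point(k,p)[:1]: print(n,k,round(d["score"],2),np.round(at(q,d["centre"],z),1))
    if n=="scene": save(p,"s2.png")
E
```

```text
t: 15.0
eef_pos: [425.5, 186.3, 35.2]
tcp_rot: [3.141, -0.0, 0.885]
ft_force: [-0.1, -0.3, -0.0]
opening: 0.246
grip_force: 30.0
t 15.0 pos [425.5 186.3  35.2] yaw 50.7 open 0.246 grip 30.0 F [-0.1 -0.3 -0. ]
shift units [-0.004 -0.01   0.42 ] rows 0.42
scene hex_nut 0.9 [477.9   8.8   5. ]
scene pad_nut 0.96 [480.2   7.5   0. ]
side hex_nut 0.7 [472.1 -11.    5. ]
side pad_bush 0.65 [429.6 186.    0. ]
side pad_nut 0.84 [472.   14.5   0. ]
```

View pics/s2.png

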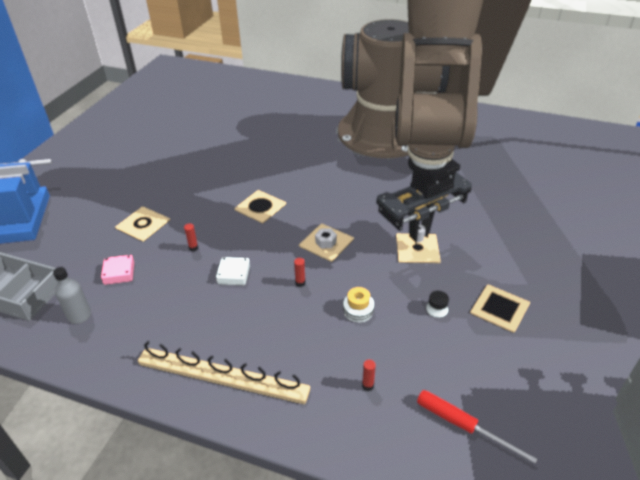

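The nut sits in the middle of its pad at (326,240), and the bush hangs over its own pad at (419,243). I'll set the bush down and go back for the collar.

```bash

python3 -m inch '[[[0,0,0.2],0,1],[[0,0,0.15],0,1],[[0,0,0.06],0,1],[[0,0,0],0,1],[[0,0,0],0,-1],[[0,0,0],0,-1],[[0,0,0],0,-1],[[0,0,-0.2],0,-1],[[0,0,-0.6],0,-1],[[0,0,-0.9],0,-1]]'
python3 go.py 623 119 120
python3 -m inch '[[[0.1,0.3,-0.3],0,-1],[[0.2,0.6,0],0,-1],[[0.3,0.8,0],0,-1],[[0.3,0.8,0],0,-1],[[0.2,0.53,0],0,-1],[[0.13,0.24,0],0,-1],[[0,0,0],0,-1],[[0,0,0],0,-1],[[0,0,0],0,-1],[[0,0,0],0,-1]]'
python3 - <<'E'
from h import *
p,q=cam("wrist"); im=np.array(p["pixels"]); hsv=cv2.cvtColor(im,cv2.COLOR_RGB2HSV)
m=((hsv[...,0]>18)&(hsv[...,0]<32)&(hsv[...,1]>190)&(hsv[...,2]>170)).astype(np.uint8); m[300:]=0
c=max(cv2.findContours(m,0,1)[0],key=cv2.contourArea)
w=np.array([at(q,(y,x),42)[:2] for x,y in c[:,0]],np.float32); print(cv2.minAreaRect(w))
print(cv2.boundingRect(c))
for k,z in(("collar",22),("piston",0)):
    for d in eyes.spot_point(k,p)[:2]: print(k,round(d["score"],2),np.round(d["centre"]),np.round(at(q,d["centre"],z),1))
p,q=cam("scene"); im=np.array(p["pixels"])
cv2.imwrite("pics/s3.png",cv2.resize(im[190:300,300:460,::-1],None,fx=4,fy=4,interpolation=2))
E
python3 go.py 623 119 25
```

```text
t: 16.7
eef_pos: [424.6, 186.0, 113.1]
tcp_rot: [-3.14, 0.002, 0.885]
ft_force: [0.8, 0.2, -0.1]
opening: 0.82
grip_force: 0.0
t 16.7 pos [424.6 186.  113.1] yaw 50.69 open 0.82 grip 0.0 F [ 0.8  0.2 -0.1]
shift units [ 1.231  3.267 -0.122] rows 3.49
t: 17.95
eef_pos: [623.4, 119.3, 130.3]
tcp_rot: [3.141, -0.0, 0.885]
ft_force: [0.0, 0.0, -0.6]
opening: 1.003
grip_force: 0.0
((616.3204345703125, 119.44837951660156), (0.0, 0.0), 0.0)
(308, 248, 1, 1)
collar 0.95 [234. 319.] [626.1 118.4  22. ]
piston 0.57 [224. 317.] [627.  121.7   0. ]
t 18.15 pos [623.6 119.1 130.1] yaw 50.71 open 1.002 grip 0.0 F [ 0.5  0.6 -0.5]
shift units [-0.008 -0.007  1.751] rows 1.75
```

View pics/s3.png

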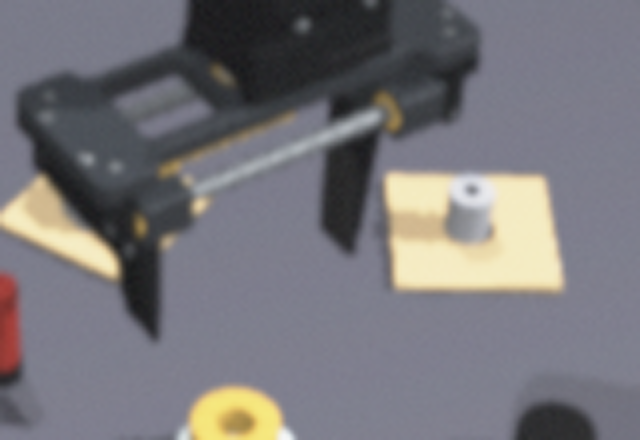

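The bush stands upright on its pad, with only a thin sliver of the outline showing. Next is the collar.

```bash

cat > ye.py <<'E'
from h import *
import sys
p,q=cam("wrist"); im=np.array(p["pixels"]).astype(int)
m=((im[...,0]-im[...,2]>90)&(im[...,0]>150)).astype(np.uint8); m[300:]=0; m[:,:250]=0; m[:,390:]=0
c=max(cv2.findContours(m,0,1)[0],key=cv2.contourArea); print(cv2.boundingRect(c))
w=np.array([at(q,(y,x),42)[:2] for x,y in c[:,0]]); 
# camera-side/top face: near edge (bottom rows) & sides belong to the top rim
(cx,cy),r=cv2.minEnclosingCircle(w.astype(np.float32)); print(cx,cy,r)
E
python3 ye.py
```

```text
(290, 210, 55, 59)
625.611083984375 120.04190063476562 21.420557022094727
```

```bash

python3 -m inch '[[[0.03,0.02,0.5],0,-0.4],[[0,0,0.55],0,-0.4],[[0,0,0.45],0,-0.4],[[0,0,0.2],0,-0.4],[[0,0,0.05],0,-0.4],[[0,0,0],0,1],[[0,0,0],0,1],[[0,0,0],0,1],[[0,0,0],0,1],[[0,0,0],0,1]]'
python3 -m inch '[[[0,0,0],0,1],[[0,0,0],0,1],[[0,0,-0.1],0,1],[[0,0,-0.3],0,1],[[0,0,-0.5],0,1],[[0,0,-0.5],0,1],[[0,0,-0.4],0,1],[[0,0,-0.2],0,1],[[0,0,0],0,1],[[0,0,0],0,1]]'
python3 go.py 543.4 -403.5 145
```

```text
t: 19.45
eef_pos: [626.0, 119.7, 25.7]
tcp_rot: [3.141, -0.001, 0.885]
ft_force: [-2.2, 0.3, 6.5]
opening: 0.433
grip_force: 30.0
t: 20.7
eef_pos: [625.4, 119.6, 144.2]
tcp_rot: [-3.141, 0.001, 0.885]
ft_force: [0.9, -0.3, -0.7]
opening: 0.435
grip_force: 30.0
t 20.7 pos [625.4 119.6 144.2] yaw 50.7 open 0.435 grip 30.0 F [ 0.9 -0.3 -0.7]
shift units [-7.612  4.465 -0.01 ] rows 8.83
```

```bash

python3 -m inch '[[[-0.4,0.235,0],0,1],[[-0.84,0.494,0],0,1],[[-0.84,0.494,0],0,1],[[-0.84,0.494,0],0,1],[[-0.84,0.494,0],0,1],[[-0.84,0.494,0],0,1],[[-0.84,0.494,0],0,1],[[-0.84,0.494,0],0,1],[[-0.8,0.47,0],0,1],[[-0.4,0.235,0],0,1]]'
python3 -m inch '[[[-0.13,0.06,0.2],0,1],[[0,0,0.5],0,1],[[0,0,0.6],0,1],[[0,0,0.4],0,1],[[0,0,0],0,1],[[0,0,0],0,1],[[0,0,0],0,1],[[0,0,0],0,1],[[0,0,0],0,1],[[0,0,0],0,1]]'
python3 go.py 543.4 -403.5 8.4
```

```text
t: 21.95
eef_pos: [544.6, -397.2, 143.7]
tcp_rot: [-3.14, 0.0, 0.883]
ft_force: [0.5, 0.6, -0.6]
opening: 0.433
grip_force: 30.0
t: 23.2
eef_pos: [543.6, -403.1, 43.2]
tcp_rot: [3.141, 0.0, 0.885]
ft_force: [-0.2, -0.3, -1.3]
opening: 0.436
grip_force: 30.0
t 23.2 pos [ 543.6 -403.1   43.2] yaw 50.69 open 0.436 grip 30.0 F [-0.2 -0.3 -1.3]
shift units [-0.006  0.001  0.58 ] rows 0.58
```

```bash

python3 -m inch '[[[0,0,0.3],0,1],[[0,0,0.2],0,1],[[0,0,0.08],0,1],[[0,0,0],0,1],[[0,0,0],0,-1],[[0,0,0],0,-1],[[0,0,0],0,-1],[[0,0,-0.2],0,-1],[[0,0,-0.6],0,-1],[[0,0,-0.8],0,-1]]'
python3 go.py 618 -142 125
python3 - <<'E'
from h import *
p,q=cam("scene"); save(p,"s4.png"); im=np.array(p["pixels"])
cv2.imwrite("pics/s4c.png",cv2.resize(im[170:290,90:260,::-1],None,fx=4,fy=4,interpolation=2))
E
```

```text
t: 24.45
eef_pos: [543.2, -402.8, 105.2]
tcp_rot: [-3.14, -0.0, 0.885]
ft_force: [-0.3, -0.5, 0.1]
opening: 0.982
grip_force: 0.0
t 24.45 pos [ 543.2 -402.8  105.2] yaw 50.7 open 0.982 grip 0.0 F [-0.3 -0.5  0.1]
shift units [ 4.153 -1.79  -0.328] rows 4.53
```

View pics/s4c.png

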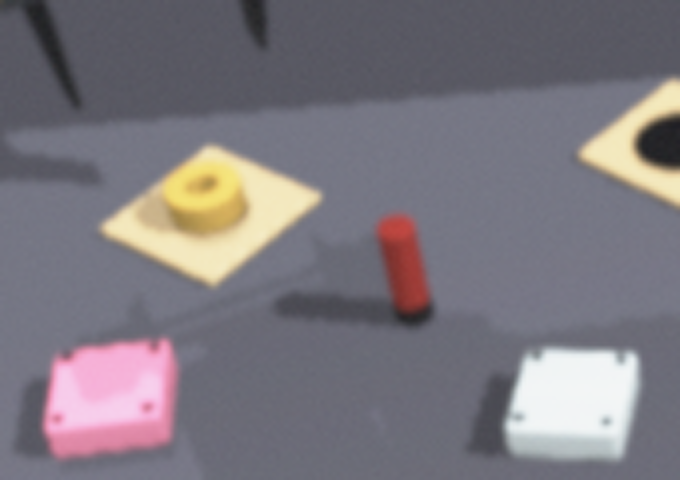

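The collar is on its pad at about (141,224). I'll move on to the end plate and turn to its yaw.

```bash

python3 -m inch '[[[0.4,-0.17,-0.35],0,-1],[[0.85,-0.37,0],0,-1],[[0.85,-0.37,0],0,-1],[[0.85,-0.37,0],0,-1],[[0.8,-0.34,0],0,-1],[[0.4,-0.17,0],0,-1],[[0,0,0],1,-1],[[0,0,0],1,-1],[[0,0,0],1,-1],[[0,0,0],1,-1]]'
python3 -m inch '[[[0,0,0],1,-1],[[0,0,0],1,-1],[[0,0,0],1,-1],[[0,0,0],0,-1],[[0,0,0],0,-1],[[0,0,0],0,-1],[[0,0,0],0,-1],[[0,0,0],0,-1],[[0,0,0],0,-1],[[0,0,0],0,-1]]'
python3 - <<'E'
from h import *
p,q=cam("wrist"); save(p,"w5.png"); im=np.array(p["pixels"]).astype(int)
m=((im.min(2)>165)).astype(np.uint8); m[300:]=0; m[:,:240]=0; m[:,400:]=0
c=max(cv2.findContours(m,0,1)[0],key=cv2.contourArea); print(cv2.boundingRect(c))
w=np.array([at(q,(y,x),22)[:2] for x,y in c[:,0]],np.float32); print(cv2.minAreaRect(w))
E
python3 go.py 618 -142 4
```

```text
t: 25.75
eef_pos: [617.9, -141.1, 125.6]
tcp_rot: [-3.141, 0.0, 0.534]
ft_force: [0.2, 0.9, 0.8]
opening: 1.003
grip_force: 0.0
t: 27.0
eef_pos: [618.1, -142.4, 125.2]
tcp_rot: [3.142, 0.0, 0.274]
ft_force: [-0.5, -0.5, 0.2]
opening: 0.998
grip_force: 0.0
(279, 201, 75, 73)
((617.9216918945312, -142.25039672851562), (56.25782775878906, 56.38326644897461), 15.69694995880127)
t 27.05 pos [ 618.2 -142.4  125.2] yaw 15.7 open 1.0 grip 0.0 F [-1.1 -0.2 -1.4]
shift units [-1.00e-03 -7.00e-03  2.02e+00] rows 2.02
```

View pics/w5.png

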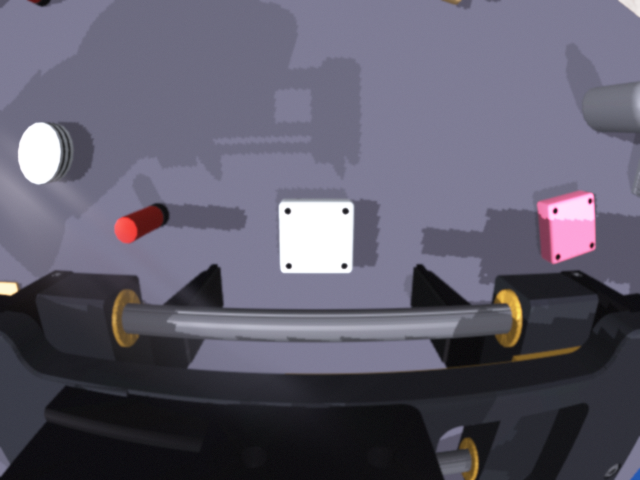

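```bash

python3 -m inch '[[[0,0,0.5],0,-1],[[0,0,0.7],0,-1],[[0,0,0.5],0,-1],[[0,0,0.2],0,-1],[[0,0,0.1],0,-1],[[0,0,0],0,1],[[0,0,0],0,1],[[0,0,0],0,1],[[0,0,0],0,1],[[0,0,0],0,1]]'
python3 -m inch '[[[0,0,0],0,1],[[0,0,0],0,1],[[0,0,-0.1],0,1],[[0,0,-0.3],0,1],[[0,0,-0.6],0,1],[[0,0,-0.6],0,1],[[0,0,-0.4],0,1],[[0,0,-0.2],0,1],[[0,0,0],0,1],[[0,0,0],0,1]]'
python3 go.py 534.8 367.2 137 -14
```

```text
t: 28.3
eef_pos: [618.3, -142.4, 5.5]
tcp_rot: [3.141, -0.0, 0.274]
ft_force: [-0.7, 0.0, 1.6]
opening: 0.584
grip_force: 30.0
t: 29.55
eef_pos: [617.7, -142.2, 136.3]
tcp_rot: [-3.141, 0.001, 0.274]
ft_force: [0.6, 0.7, -2.4]
opening: 0.586
grip_force: 30.0
t 29.55 pos [ 617.7 -142.2  136.3] yaw 15.7 open 0.586 grip 30.0 F [ 0.6  0.7 -2.4]
shift units [ 9.670e-01 -8.548e+00 -6.000e-03] rows 8.6
turn units 5.94 ; shift if turned first [-3.395 -7.904 -0.011]
```

```bash

python3 -m inch '[[[0.05,-0.45,0],0,1],[[0.11,-0.97,0],0,1],[[0.11,-0.97,0],0,1],[[0.11,-0.97,0],0,1],[[0.11,-0.97,0],0,1],[[0.11,-0.97,0],0,1],[[0.11,-0.97,0],0,1],[[0.11,-0.97,0],0,1],[[0.11,-0.97,0],0,1],[[0.04,-0.34,0],0,1]]'
python3 -m inch '[[[0,0,0],1,1],[[0,0,0],1,1],[[0,0,0],1,1],[[0,0,0.2],1,1],[[0,0,0.4],1,1],[[0,0,0.4],0.94,1],[[0,0,0.2],0,1],[[0,0,0],0,1],[[0,0,0],0,1],[[0,0,0],0,1]]'
python3 go.py 534.8 367.2 10.6 -14
python3 - <<'E'
from h import *
p,q=cam("wrist"); save(p,"w6.png")
p,q=cam("scene"); im=np.array(p["pixels"]).astype(int)
m=((im.max(2)<45)).astype(np.uint8)
n,l,st,ce=cv2.connectedComponentsWithStats(m)
for i in range(1,n):
    w=at(q,ce[i][::-1],5)[:2]
    if st[i,4]>40 and np.hypot(*(w-[534,368]))<60: print(w,st[i])
E
```

```text
t: 30.8
eef_pos: [534.0, 369.9, 135.8]
tcp_rot: [3.141, 0.002, 0.277]
ft_force: [0.2, 0.3, -1.8]
opening: 0.59
grip_force: 30.0
t: 32.05
eef_pos: [535.7, 367.4, 66.0]
tcp_rot: [-3.141, -0.001, -0.244]
ft_force: [-0.4, 0.1, -1.4]
opening: 0.586
grip_force: 30.0
t 32.05 pos [535.7 367.4  66. ] yaw -13.97 open 0.586 grip 30.0 F [-0.4  0.1 -1.4]
shift units [-0.015  0.008  0.924] rows 0.92
turn units 0.01 ; shift if turned first [-0.014  0.007  0.924]
[534.00231851 367.71145835] [484 295  33  25 457]
```

View pics/w6.png

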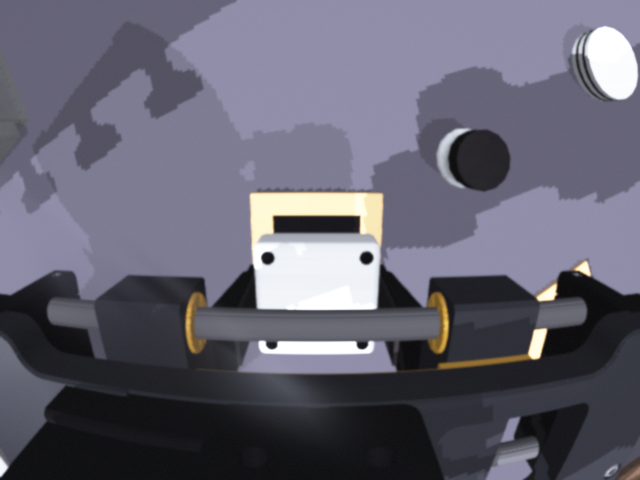

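```bash

python3 -m inch '[[[-0.01,0,0.4],0,1],[[0,0,0.3],0,1],[[0,0,0.15],0,1],[[0,0,0.06],0,1],[[0,0,0],0,1],[[0,0,0],0,-1],[[0,0,0],0,-1],[[0,0,0],0,-1],[[0,0,0],0,-1],[[0,0,-0.5],0,-1]]'
python3 -m inch '[[[0,0,-0.8],0,-1],[[0,0,-0.7],0,-1],[[0,0,0],0,-1],[[0,0,0],0,-1],[[0,0,0],0,-1],[[0,0,0],0,-1],[[0,0,0],0,-1],[[0,0,0],0,-1],[[0,0,0],0,-1],[[0,0,0],0,-1]]'
python3 go.py 625 119.5 131
```

```text
t: 33.4
eef_pos: [533.8, 366.8, 39.0]
tcp_rot: [3.139, 0.003, -0.244]
ft_force: [-0.0, -0.1, 0.2]
opening: 0.991
grip_force: 0.0
t: 34.65
eef_pos: [534.8, 367.4, 130.6]
tcp_rot: [3.142, -0.0, -0.244]
ft_force: [0.0, 0.6, 0.5]
opening: 1.0
grip_force: 0.0
t 34.65 pos [534.8 367.4 130.6] yaw -14.0 open 1.0 grip 0.0 F [0.  0.6 0.5]
shift units [ 2.458  3.645 -0.006] rows 4.4
```

```bash

python3 -m inch '[[[0.25,0.35,0],0,-1],[[0.5,0.75,0],0,-1],[[0.5,0.75,0],0,-1],[[0.5,0.75,0],0,-1],[[0.45,0.7,0],0,-1],[[0.25,0.35,0],0,-1],[[0,0,0],0,-1],[[0,0,0],0,-1],[[0,0,0],0,-1],[[0,0,0],0,-1]]'
python3 - <<'E'
from h import *
p,q=cam("wrist"); im=np.array(p["pixels"]).astype(int); save(p,"w7.png")
m=((im.min(2)>170)).astype(np.uint8); m[300:]=0; m[:,:240]=0; m[:,400:]=0
c=max(cv2.findContours(m,0,1)[0],key=cv2.contourArea); print(cv2.boundingRect(c))
w=np.array([at(q,(y,x),22)[:2] for x,y in c[:,0]],np.float32); print(cv2.minEnclosingCircle(w),cv2.minAreaRect(w))
p,q=cam("scene"); save(p,"s7.png")
E
python3 go.py 625 119.5 5
```

```text
t: 35.9
eef_pos: [624.2, 120.2, 130.6]
tcp_rot: [3.142, -0.0, -0.243]
ft_force: [0.1, 0.6, 0.3]
opening: 1.004
grip_force: 0.0
(280, 198, 73, 72)
((625.7609252929688, 119.76763916015625), 28.435623168945312) ((625.6958618164062, 119.94351959228516), (55.625396728515625, 56.17743682861328), 76.07862091064453)
t 36.0 pos [624.3 119.9 130.7] yaw -13.96 open 1.005 grip 0.0 F [-0.5  0.4  0.8]
shift units [0.013 0.004 2.094] rows 2.09
```

View pics/s7.png

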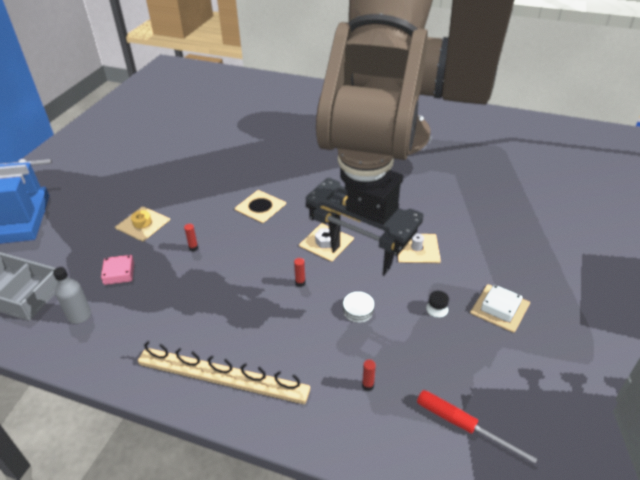

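The plate now sits squarely on its pad at (502,305). The piston is the last part.

```bash

python3 -m inch '[[[0.023,0,0.5],0,-1],[[0,0,0.7],0,-1],[[0,0,0.55],0,-1],[[0,0,0.24],0,-1],[[0,0,0.1],0,-1],[[0,0,0],0,1],[[0,0,0],0,1],[[0,0,0],0,1],[[0,0,0],0,1],[[0,0,0],0,1]]'
python3 -m inch '[[[0,0,0],0,1],[[0,0,0],0,1],[[0,0,-0.1],0,1],[[0,0,-0.3],0,1],[[0,0,-0.6],0,1],[[0,0,-0.6],0,1],[[0,0,-0.4],0,1],[[0,0,-0.2],0,1],[[0,0,0],0,1],[[0,0,0],0,1]]'
python3 go.py 403 -182.5 137.3
```

```text
t: 37.25
eef_pos: [625.9, 119.0, 5.5]
tcp_rot: [-3.141, -0.0, -0.244]
ft_force: [-0.5, 0.1, 2.4]
opening: 0.582
grip_force: 30.0
t: 38.5
eef_pos: [625.3, 119.0, 136.3]
tcp_rot: [3.141, 0.001, -0.244]
ft_force: [0.3, 0.3, -1.2]
opening: 0.58
grip_force: 30.0
t 38.5 pos [625.3 119.  136.3] yaw -14.0 open 0.58 grip 30.0 F [ 0.3  0.3 -1.2]
shift units [-2.38   5.772 -0.01 ] rows 6.24
```

```bash

python3 -m inch '[[[-0.17,0.4,0],0,1],[[-0.35,0.85,0],0,1],[[-0.35,0.85,0],0,1],[[-0.35,0.85,0],0,1],[[-0.35,0.85,0],0,1],[[-0.35,0.85,0],0,1],[[-0.31,0.75,0],0,1],[[-0.16,0.37,0],0,1],[[0,0,0.2],0,1],[[0,0,0.4],0,1]]'
python3 -m inch '[[[0,0,0.4],0,1],[[0,0,0.2],0,1],[[0,0,0],0,1],[[0,0,0],0,1],[[0,0,0],0,1],[[0,0,0],0,1],[[0,0,0],0,1],[[0,0,0],0,1],[[0,0,0],0,1],[[0,0,0],0,1]]'
python3 go.py 402.5 -182.5 10.6
python3 - <<'E'
from h import *
p,q=cam("wrist"); save(p,"w8.png")
p,q=cam("scene"); im=np.array(p["pixels"]).astype(int)
for n in("scene","side"):
    p,q=cam(n)
    im=np.array(p["pixels"]); hsv=cv2.cvtColor(im,cv2.COLOR_RGB2HSV)
    m=cv2.inRange(hsv,(10,40,90),(30,220,255))
    for c in cv2.findContours(m,0,1)[0]:
        if cv2.contourArea(c)<150: continue
        w=np.array([at(q,(y,x),5)[:2] for x,y in c[:,0]],np.float32); r=cv2.minAreaRect(w)
        if np.hypot(r[0][0]-403,r[0][1]+182)<40: print(n,r)
E
```

```text
t: 39.75
eef_pos: [403.3, -182.0, 100.4]
tcp_rot: [3.141, -0.001, -0.245]
ft_force: [0.3, 0.1, -1.9]
opening: 0.582
grip_force: 30.0
t: 41.0
eef_pos: [402.9, -182.2, 65.2]
tcp_rot: [3.142, -0.0, -0.244]
ft_force: [0.5, -0.2, -1.3]
opening: 0.582
grip_force: 30.0
t 41.0 pos [ 402.9 -182.2   65.2] yaw -14.0 open 0.582 grip 30.0 F [ 0.5 -0.2 -1.3]
shift units [-0.005  0.006  0.91 ] rows 0.91
scene ((403.0108947753906, -182.25216674804688), (90.05316162109375, 90.09406280517578), 74.426025390625)
side ((401.0211486816406, -182.3315887451172), (56.649391174316406, 56.71820831298828), 13.079412460327148)
```

View pics/w8.png

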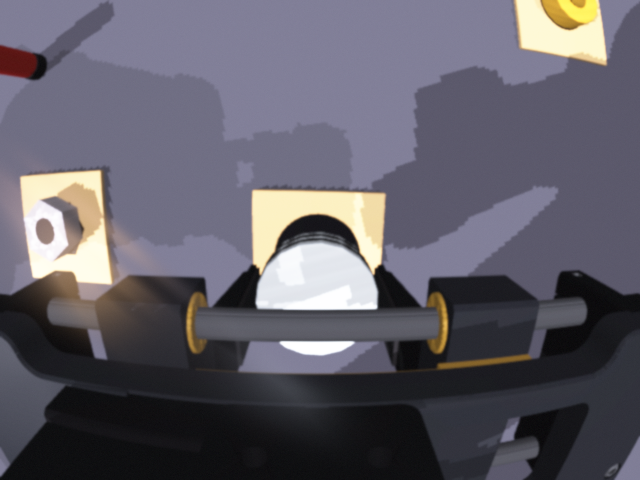

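The piston is centred over its pad, at about (317,295). I'll lower it, let go, back away and check all the parts.

```bash

python3 -m inch '[[[0,0,0.4],0,1],[[0,0,0.3],0,1],[[0,0,0.15],0,1],[[0,0,0.06],0,1],[[0,0,0],0,1],[[0,0,0],0,-1],[[0,0,0],0,-1],[[0,0,0],0,-1],[[0,0,0],0,-1],[[0,0,-0.5],0,-1]]'
python3 -m inch '[[[0,0,-0.8],0,-1],[[0,0,-0.8],0,-1],[[0,0,-0.8],0,-1],[[0,0,-0.8],0,-1],[[0,0,0],0,-1],[[0,0,0],0,-1],[[0,0,0],0,-1],[[0,0,0],0,-1],[[0,0,0],0,-1],[[0,0,0],0,-1]]'
python3 - <<'E'
from h import *
p,q=cam("wrist"); im=np.array(p["pixels"])
a=cv2.resize(im[:,:,::-1],(400,300))
p,q=cam("scene"); im=np.array(p["pixels"])
b=cv2.resize(im[180:330,100:540,::-1],(800,273),interpolation=2)
p,q=cam("side"); im=np.array(p["pixels"])
c=cv2.resize(im[160:400,230:470,::-1],(400,300))
cv2.imwrite("pics/end.png",np.vstack([np.hstack([a,c]),b]))
E
```

```text
t: 42.45
eef_pos: [402.2, -181.8, 39.8]
tcp_rot: [-3.141, 0.003, -0.245]
ft_force: [0.2, -0.7, 0.7]
opening: 0.988
grip_force: 0.0
t: 43.7
eef_pos: [402.9, -182.2, 232.4]
tcp_rot: [-3.142, 0.0, -0.244]
ft_force: [0.8, 0.2, 0.4]
opening: 0.999
grip_force: 0.0
```

View pics/end.png

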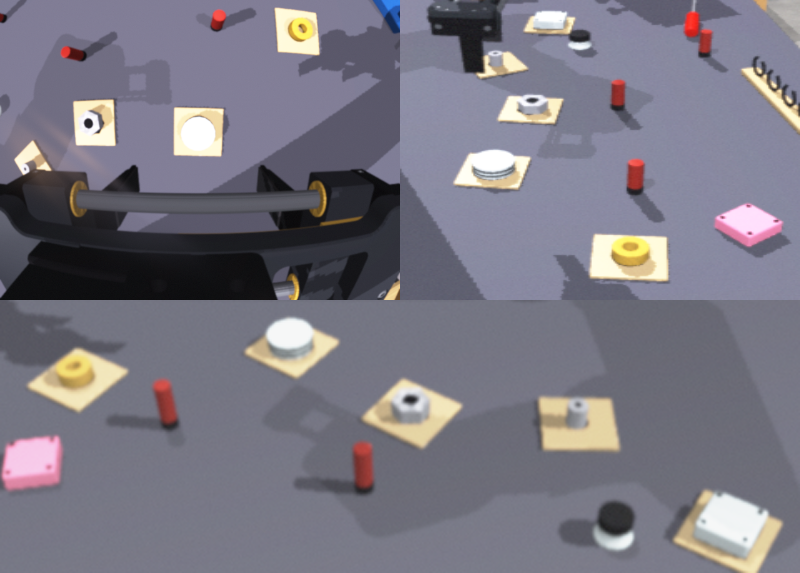

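All five parts stand centred on their own pads and the gripper is clear, so I'm handing the job in.

```bash
python3 -c "
from cell import env
print(env.job_done())"
```

```text
the job is handed in; nothing more can be done
None
```

I set all five parts upright on their matching pads, with the end plate turned to its square, and handed the job in at about 44 s of the 115 s; no verdict came back.

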